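# Hang the lift-off door on the jar locker

## Task

Lift the locker door, the plate with a lug on top and two tube knuckles at its side, up out of its rack and hang it on the jar locker: lower both knuckles right way up over the two upright pins at once, fully down onto their brackets, and let go. The hung door may stand open at any angle; leave the spare shelf plate in the rack and do not push or upset the other things on the desk.

Things in the scene. Friction and masses are not known exactly. Their poses are not given: they have to be found in the camera images.
- door: lift-off locker door, loose, 0.3 kg: upright grey plate 150 mm wide (its x), 8 mm thick (y), 130 mm high (z). Origin: middle of the plate's bottom edge. A black lug stands on its top edge; two steel tube knuckles stand off its +x edge, one above the other, axis at x = +93 mm, y = 0. It starts upright in either slot of the rack, knuckles roughly away from the robot
- lug (a point): middle of the door's lifting lug, 155 mm above the door's origin, over the centre of mass; the lug is 50 mm long (x), 12 mm thick (y), from 130 to 170 mm above the door's bottom edge; pinch it from above across its thickness. Axes as the door's
- lower_knuckle (a point): centre of the underside mouth of the door's lower knuckle, at x = 93, z = 20 mm of the door: a tube 20 mm long, 22 mm outside, hole 15 mm right through. Axes as the door's
- upper_knuckle (a point): the same point of the upper knuckle, 80 mm above the lower one (z = 100 mm of the door). Axes as the door's
- locker: open-fronted grey metal jar locker, fixed, 150 mm deep (x), 190 mm wide (y), 180 mm high plus 4 mm rubber feet on top, two jars inside. Origin: centre of its underside; the open front, x = -75 mm, faces -x, roughly to the robot. Two pintle pins stand one above the other on brackets at the front right corner, axis at x = -91 mm, y = -85 mm
- lower_pin (a point): root of the lower upright pin on its axis, at the top of its bracket (45 mm above the desk), where the knuckle comes to rest. Pin diameter 10 mm, straight for 15 mm, then tapering to a 4 mm tip 26 mm above the root; bracket 22 mm wide, 6 mm thick. Axes as the locker's
- upper_pin (a point): root of the upper pin, the same, 80 mm above the lower one (125 mm above the desk). Its bracket leaves 74 mm free above the lower root, so the door must come in from the front or side at the right height (raised 28 to 50 mm over its seat), not from above. Axes as the locker's
- rack: rack, fixed: black base 130 (x) x 160 (y) mm, 10 mm thick, with two slots along its x at y = -50 and +50 mm. Each slot is formed by two pairs of upright steel wires with flared tips, 64 mm high over the desk, 11 mm of clear width between them. Origin: centre of its underside
- shelf_plate: spare shelf plate, loose: plain grey plate 150 mm (x) x 8 mm (y) x 120 mm (z), no knuckles and no lug, upright in the other slot of the rack; origin at the middle of its bottom edge; bystander
- jar_front: white lidded plastic jar, 74 mm across, 87 mm tall, standing on the desk between the rack and the space in front of the locker; bystander. Nearer the robot, within 0.4 m of its base axis, stand a mug (101 mm tall) and a tape roll (48 mm). Origin at its underside
- jar_back: white lidded plastic jar, 74 mm across, 87 mm tall, standing farther back, beyond the rack; bystander. Origin at its underside
- dropper: small dropper bottle with a blue top, 28 mm across, 68 mm tall, beyond the rack; bystander. Origin at its underside

How it is judged:
At the end, for the whole second after the job is handed in: The underside mouths of both knuckles are within 8 mm of the roots of their pins (lower on lower, upper on upper), the door is upright within 0.12 rad and at rest (under 0.05 m/s and 0.4 rad/s), at any angle of swing (distance between lower_knuckle and lower_pin below 0.008 m and distance between upper_knuckle and upper_pin below 0.008 m and angle between door's own z axis and vertical below 0.12 rad and linear speed of door below 0.05 m/s and angular speed of door below 0.4 rad/s); the robot touches nothing.
It fails at once if the spare shelf plate is moved more than 50 mm (distance of shelf_plate from where it was at the start of the episode above 0.05 m).
It fails at once if a jar or the dropper bottle is pushed more than 30 mm (distance of any of jar_front, jar_back, dropper from where it was at the start of the episode above 0.03 m).
It fails at once if one of them is tipped over (angle between any of jar_front, jar_back, dropper's own z axis and vertical above 0.5 rad).
It also fails if it takes over 48 s, if anything falls off the work surface, if the arm or the gripper's body presses on something with over 40 N, if the wrist force passes 120 N, or if a joint passes its speed limit or range.

## Robot

A 6-joint arm with a two-finger parallel gripper is mounted at the origin on a cart in front of the work surface, level with it; the furniture and walls round the work are solid. World frame = base frame: x ahead of the robot, y to its left, z up, the work surface at z = 0. Lengths are in m, angles in rad, forces in N, time in s.
With the tool pointing down it reaches from about 0.25 to 0.85 m from the base axis. Payload 12.5 kg.
Tool frame: the origin (TCP) lies at the very end of the fingers, on their centre line; the grasp point (between the pads) lies 19 mm behind it (bot.hold_point_z is the distance from the TCP to the grasp point, in m); y points along the fingers, z is the direction in which the jaws open and shut, and the axes are right-handed (so a half turn about y gives the same grasp; the last joint's range is limited). The gripper opens to 93 mm and grips with 3 to 60 N. Pads are 15 mm wide; open, the fingers measure 128 mm over their backs; the gripper's body (75 mm by 188 mm) begins 65 mm behind the grasp point.
Start: joints at [-1.404, 0.351, 1.652, -0, 1.139, -0.085], TCP at [0.137, -0.533, 0.219] pointing down, gripper open.
Joint ranges: [-2.75, 2.75], [-0.79, 2.1], [0.01, 2.65], [-1.57, 4.71], [0.07, 3.14], [-2.87, 2.87]. Speed limits (rad/s): [2.22, 2.22, 2.79, 3.14, 3.14, 3.14].

## Interface

Orientations are given as a unit quaternion [x, y, z, w].
In Python, from cell import bot gives the robot as it stands.
- The arm moves only by the tool apply_moves, never from a script. Its argument "moves" is a list of rows, each a list of 7 numbers: the finger opening in m, from 0 to 0.093, then the shift along the tool's x, y, z in m, then the turn, a rotation vector about the tool's x, y, z in rad. In form: [[gripper, x, y, z, ax, ay, az], ...]. A call has exactly 8 rows; each row is the pose to reach, as a shift and turn from the pose commanded when the call began, along the tool's axes at that moment; what a row does not reach only later rows make up. A row lasts 1/8 s, in which the tool goes at most 62.5 mm and 10.7 degrees, less where a joint would pass 70% of its speed; a pose out of reach is approached as far as the arm can. A call with a gripper value outside its range is refused whole. The fingers move at their own pace and stop on an object; "force" is the grip in N (left out, the last holds). Time passes only in rows, so rows that repeat a pose let the fingers close, or fill a call up. It gives the time, the measured TCP pose, the force and the opening at its end, in the units of the state.
- bot.get_obs(): the state, without advancing time (a new reading comes with each control period).
- bot.camera(name): name is "scene" or "side" or "wrist"; returns a dict with "color" (420x560x3 uint8, red, green, blue), "range_z" (420x560 float32, m along the optical axis (not along the pixel's ray), 0 where there is no reading), "camera_matrix" (3x3 intrinsics, pixels), "k1" (the pictures are not rectified: a ray, as slopes to the right and down, at radius r is drawn at 1 + k1 r^2 times it, then the intrinsics apply), "rvec" (rotation vector, rad) and "tvec" (3), from world to camera coordinates, as OpenCV has them. Camera axes: x right, y down, z forward; pixel columns grow to the right and rows downward; lengths in m; the calibration is good to about 2 mm. A picture is of the moment at which its call begins.
- bot.job_done(): hands the job in, once; it reports no verdict.
Trained networks look in the newest picture that a camera, given by its name, has taken for a name from the list of things; names that differ only in an ending like _2 or _b are one class to them, and where a whole thing is asked for, a point or a joint stands for the part that bears it (a point fixed in the world has none). Each returns a list of dicts, best first, with "p" (0 to 1); they miss things now and then, are a little off and sometimes report something else, mostly with a low value. They report only what shows in the picture. A call takes as long as a camera call.
- bot.search_frame(query, camera): "extent" ([centre column, centre row, width, height] in pixels, round what is visible of it).
The state is a dict: "clock": time; "q": joint angles; "qvel": joint speeds; "effort": joint torques, N m; "eef_pos": TCP position; "orientation": TCP orientation; "ft_force": force on the tool from outside, world axes, zero at the start; "ft_torque": the same for the moment, N m; "finger_gap": finger opening in m.
Only numpy, scipy, OpenCV 4.12 (cv2) and the standard library are available. Lean on these libraries where they do the work, as an engineer would, in place of code of your own. Each camera call takes 0.05 s, during which the arm holds its last target.

## Working session

There is one attempt and no reset: what is moved stays moved. The work goes in short steps, Python scripts to look and compute and a tool call to move; the robot and the scene stay as the last step left them, time stands still between calls to the robot, and variables do not carry over. Pictures are saved under pics/ and viewed, and the job is handed in when it is done.

Besides the shell and the picture viewer there is one more tool, called after "Call:" as a command line: name --pt "numbers of a row" for each row, then --argument value for the rest. apply_moves: Moves the arm, as the interface text tells. Its arguments: {"type":"object","properties":{"moves":{"type":"array"},"force":{"type":"number"}},"required":["moves"]}

```bash
ls; mkdir -p pics; cat > h.py <<'E'
import numpy as np,cv2
from scipy.spatial.transform import Rotation as R
from cell import bot
def save(n,c): cv2.imwrite(n,cv2.cvtColor(c['color'],cv2.COLOR_RGB2BGR))
def cloud(c):
    K=c['camera_matrix'];h,w=c['range_z'].shape
    u,v=np.meshgrid(np.arange(w),np.arange(h))
    p=np.stack([u,v],-1).reshape(-1,1,2).astype(float)
    d=np.array([c['k1'],0,0,0,0],float)
    n=cv2.undistortPoints(p,np.array(K,float),d).reshape(h,w,2)
    z=c['range_z'];X=np.dstack([n*z[...,None],z])
    Rm=cv2.Rodrigues(np.array(c['rvec'],float))[0]
    W=(X.reshape(-1,3)-np.array(c['tvec']).ravel())@Rm
    W=W.reshape(h,w,3);W[z==0]=np.nan
    return W
def proj(c,P):
    return cv2.projectPoints(np.array(P,float).reshape(-1,3),np.array(c['rvec'],float),np.array(c['tvec'],float),np.array(c['camera_matrix'],float),np.array([c['k1'],0,0,0,0],float))[0].reshape(-1,2)
E
python3 - <<'E'
from h import *
import pickle
print(bot.get_obs())
for n in ['scene','side','wrist']:
    c=bot.camera(n);save(f'pics/{n}0.png',c);pickle.dump(c,open(f'{n}0.pkl','wb'))
    print(n,c['k1'],c['tvec'])
    for q in ['door','lug','lower_knuckle','upper_knuckle','locker','lower_pin','upper_pin','rack','shelf_plate','jar_front','dropper']:
        r=bot.search_frame(q,n); print(q,[(np.round(x['extent']).tolist(),round(x['p'],2)) for x in r[:2]])
E
```

```text
pics
{'clock': 0.0, 'q': array([-1.40358045e+00,  3.51247991e-01,  1.65243120e+00, -2.01470051e-05,
        1.13911120e+00, -8.45993516e-02]), 'qvel': array([ 0.00035554, -0.00128835, -0.00038263, -0.00084642, -0.00204318,
        0.00097   ]), 'effort': array([ 2.29646837e-03, -4.97314918e+01, -2.85251105e+01,  7.00356346e-02,
        2.57132447e-02, -9.89540422e-05]), 'eef_pos': array([ 0.13700051, -0.53229947,  0.21809229]), 'orientation': array([-0.08882198,  0.70193173, -0.70108606,  0.08877408]), 'ft_force': array([ 0.57874667, -0.25249234,  0.60999776]), 'ft_torque': array([0.00536968, 0.02957283, 0.00241773]), 'finger_gap': 0.09295891518697784}
scene -0.06784137428249402 [0.33740455 0.44913532 0.66355608]
door [([234.0, 325.0, 61.0, 104.0], 0.96), ([230.0, 223.0, 32.0, 45.0], 0.72)]
lug [([237.0, 324.0, 58.0, 104.0], 0.69)]
lower_knuckle []
upper_knuckle [([234.0, 324.0, 57.0, 106.0], 0.57)]
locker [([320.0, 180.0, 108.0, 112.0], 0.97)]
lower_pin [([321.0, 182.0, 108.0, 112.0], 0.84)]
upper_pin [([321.0, 182.0, 105.0, 114.0], 0.64)]
rack [([263.0, 338.0, 101.0, 94.0], 0.59)]

[... 288 characters left out ...]
92.0], 0.63)]
upper_knuckle [([350.0, 244.0, 34.0, 38.0], 0.51), ([290.0, 185.0, 102.0, 106.0], 0.18)]
locker [([290.0, 185.0, 105.0, 112.0], 0.72)]
lower_pin [([289.0, 183.0, 106.0, 113.0], 0.89)]
upper_pin [([293.0, 184.0, 104.0, 111.0], 0.85), ([296.0, 307.0, 95.0, 87.0], 0.43)]
rack [([310.0, 328.0, 93.0, 74.0], 0.87)]
shelf_plate [([329.0, 278.0, 74.0, 67.0], 0.66), ([289.0, 185.0, 105.0, 113.0], 0.16)]
jar_front [([350.0, 248.0, 34.0, 37.0], 0.85)]
dropper [([199.0, 286.0, 19.0, 31.0], 0.77)]
wrist -0.04619449730521157 [-0.55125158 -0.0275358   0.38866958]
door []
lug []
lower_knuckle []
upper_knuckle []
locker []
lower_pin []
upper_pin []
rack []
shelf_plate []
jar_front []
dropper []
```

View pics/scene0.png

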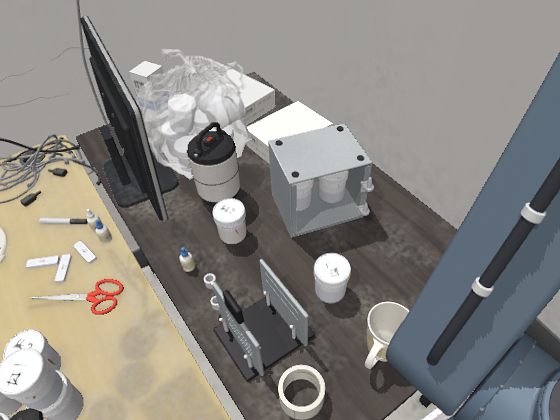

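View pics/side0.png

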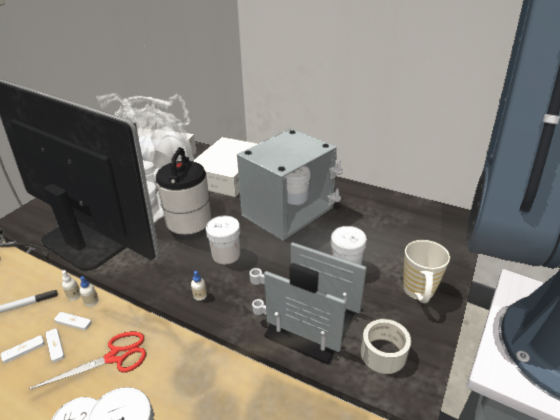

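View pics/wrist0.png

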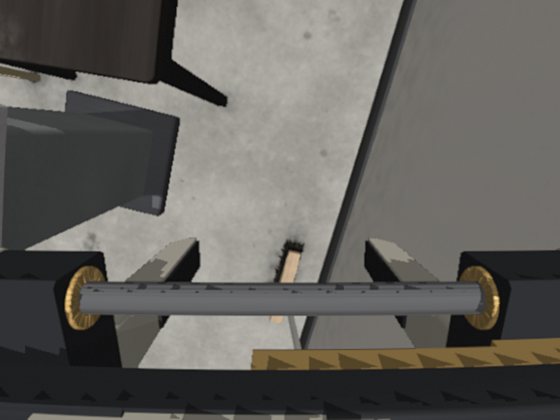

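Scene: the door is in the left slot (plate about (235,325), knuckles at (211,280)-(217,300)). The shelf plate is in the right slot (285,303). The locker is at (320,180), with pins at its right front corner (368,185)-(366,210). Next I'll fit poses from depth.

```bash
cat > a.py <<'E'
from h import *
import pickle
for n in ['scene','side']:
    c=pickle.load(open(f'{n}0.pkl','rb'));W=cloud(c)
    cam=-cv2.Rodrigues(np.array(c['rvec'],float))[0].T@np.array(c['tvec']);print(n,'cam',cam.round(3))
    pts=W.reshape(-1,3);pts=pts[np.isfinite(pts).all(1)]
    d=pts[(abs(pts[:,2])<.01)];print('desk z',np.median(d[:,2]))
    boxes={'scene':{'door':(200,265,270,375),'shelf':(258,312,258,345),'lock':(262,378,120,235)},'side':{'door':(245,350,262,352),'shelf':(290,366,240,310),'lock':(235,345,128,240)}}[n]
    for k,(a,b,e,f) in boxes.items():
        P=W[e:f,a:b].reshape(-1,3);P=P[np.isfinite(P).all(1)]
        hi=P[P[:,2]>.02]
        print(k,len(hi),hi.min(0).round(3),hi.max(0).round(3))
    img=cv2.cvtColor(c['color'],cv2.COLOR_RGB2BGR)
    for nm,(a,b,e,f) in boxes.items():
        a-=5;b+=12
        s=min(800/(b-a),600/(f-e));cv2.imwrite(f'pics/{n}_{nm}.png',cv2.resize(img[e:f,a:b],None,fx=s,fy=s,interpolation=cv2.INTER_CUBIC))
E
python3 a.py
```

```text
scene cam [0.074 0.332 0.8  ]
desk z 8.319333690115209e-05
door 1815 [0.362 0.142 0.02 ] [0.543 0.255 0.183]
shelf 1577 [0.365 0.127 0.02 ] [0.519 0.228 0.139]
lock 8165 [ 0.551 -0.278  0.02 ] [0.982 0.013 0.188]
side cam [0.195 0.674 0.654]
desk z -0.0004851504578163224
door 5981 [0.361 0.131 0.02 ] [0.54  0.253 0.181]
shelf 4713 [0.361 0.007 0.02 ] [0.516 0.243 0.181]
lock 7533 [ 0.456 -0.275  0.02 ] [0.958 0.126 0.185]
```

```bash
cat > b.py <<'E'
from h import *
import pickle
from scipy.optimize import least_squares
allp=[]
for n in ['scene','side']:
    c=pickle.load(open(f'{n}0.pkl','rb'));W=cloud(c).reshape(-1,3);W=W[np.isfinite(W).all(1)]
    print(n)
    def sel(x0,x1,y0,y1,z0,z1):
        m=(W[:,0]>x0)&(W[:,0]<x1)&(W[:,1]>y0)&(W[:,1]<y1)&(W[:,2]>z0)&(W[:,2]<z1);return W[m]
    # coarse histogram for door region
    P=sel(.33,.58,.1,.3,.07,.2)
    lug=P[P[:,2]>.146];print('lug',len(lug),lug.min(0).round(4),lug.max(0).round(4))
    for zlo,zhi in((.09,.135),):
        Q=P[(P[:,2]>zlo)&(P[:,2]<zhi)]
        # robust line near door: start
        L=cv2.fitLine
        for nm,m in(('door',Q[:,1]>.19),('shelf',Q[:,1]<.19)):
            q=Q[m].astype(np.float32)
            vx,vy,x,y=cv2.fitLine(q[:,:2].copy(),cv2.DIST_HUBER,0,1e-4,1e-4).ravel()
            if vx<0: vx,vy=-vx,-vy
            t=(q[:,0]-x)*vx+(q[:,1]-y)*vy;dd=-(q[:,0]-x)*vy+(q[:,1]-y)*vx
            print(nm,len(q),'yaw',np.arctan2(vy,vx).round(4),'pt',x,y,'t',t.min().round(4),t.max().round(4),'d pct',np.percentile(dd,[2,25,50,75,98]).round(4))
    T=sel(.5,1,-.3,.05,.17,.192)
    print('locktop z',np.percentile(T[:,2],[5,50,95]).round(4))
    r=cv2.minAreaRect(T[:,:2].astype(np.float32));print(r, cv2.boxPoints(r).round(4).tolist())
    np.save(n+'_pts.npy',W)
E
python3 b.py
python3 - <<'E'
E
```

```text
scene
lug 331 [0.4122 0.2276 0.1461] [0.4614 0.2421 0.1832]
door 498 yaw 0.0584 pt 0.4482878 0.23947503 t -0.0868 0.0942 d pct [-0.0114 -0.0005  0.0001  0.0004  0.0058]
shelf 771 yaw 0.0717 pt 0.42248464 0.13713981 t -0.0543 0.0962 d pct [-0.0066 -0.0023 -0.0001  0.0004  0.0011]
locktop z [0.1771 0.1798 0.1834]
((0.7632673382759094, -0.08106833696365356), (0.39798715710639954, 0.23249350488185883), 9.432376861572266) [[0.5479000210762024, 0.0010000000474974513], [0.5860000252723694, -0.22840000689029694], [0.978600025177002, -0.163100004196167], [0.940500020980835, 0.06620000302791595]]
side
lug 543 [0.4107 0.2282 0.146 ] [0.4598 0.2425 0.1812]
door 1650 yaw 0.0664 pt 0.4313957 0.23690012 t -0.0703 0.1087 d pct [-0.0091 -0.0007 -0.0001  0.0006  0.0059]
shelf 1339 yaw 0.0707 pt 0.44113037 0.13736261 t -0.0724 0.0749 d pct [-0.0048 -0.0007  0.0002  0.0009  0.0022]
locktop z [0.1754 0.1789 0.1828]
((0.7592438459396362, -0.07951995730400085), (0.3922409415245056, 0.23111076653003693), 9.802069664001465) [[0.5462999939918518, 0.0010000000474974513], [0.5856999754905701, -0.22679999470710754], [0.9721999764442444, -0.1599999964237213], [0.9327999949455261, 0.06769999861717224]]
```

View pics/scene_lock.png

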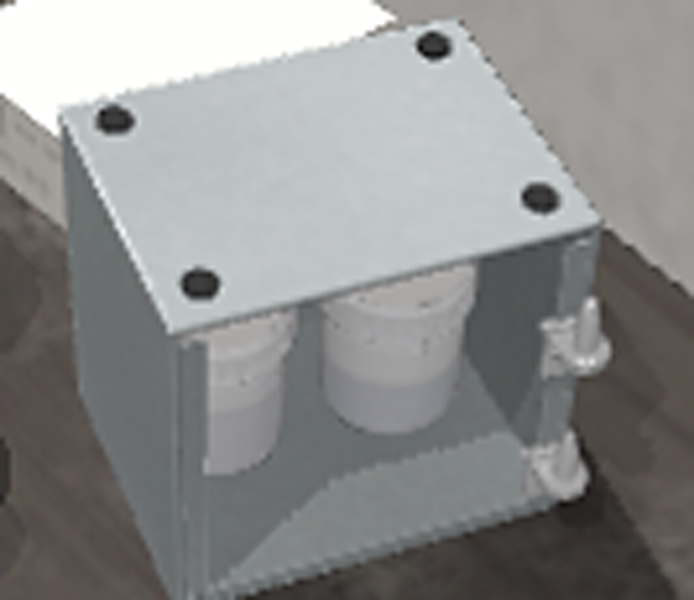

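View pics/scene_door.png

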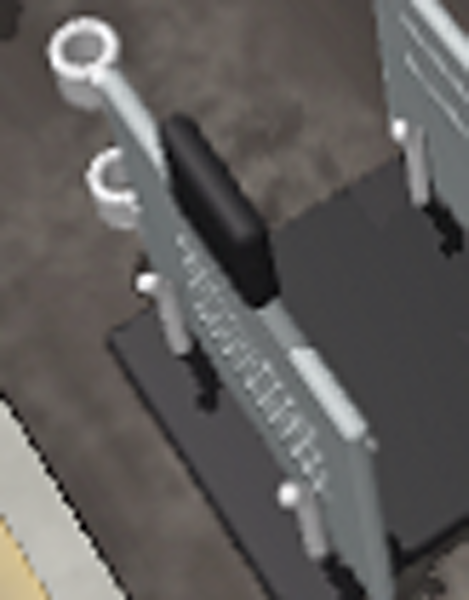

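```bash
cat > c.py <<'E'
from h import *
import pickle
from scipy.optimize import least_squares
cs=pickle.load(open('scene0.pkl','rb'))
z=np.array([[60,112],[460,18],[602,225],[170,332],[590,300],[572,437]])/5.217+[256.5,119.5]
M=np.array([[75,95,180],[75,-95,180],[-75,-95,180],[-75,95,180],[-91,-85,151],[-91,-85,71]])/1000
def tf(p,M): 
    c,s=np.cos(p[2]),np.sin(p[2]);return np.c_[p[0]+c*M[:,0]-s*M[:,1],p[1]+s*M[:,0]+c*M[:,1],M[:,2]]
r=least_squares(lambda p:(proj(cs,tf(p,M))-z).ravel(),[.66,-.1,.16]);print('pix fit',r.x.round(4));print(r.fun.reshape(-1,2).round(2))
for n in['scene','side']:
    W=np.load(n+'_pts.npy')
    m=(W[:,2]>.176)&(W[:,2]<.183)&(W[:,0]>.5)&(W[:,0]<.76)&(W[:,1]<.05)&(W[:,1]>-.3);T=W[m]
    c,s=np.cos(r.x[2]),np.sin(r.x[2]);L=(T[:,:2]-r.x[:2])@np.array([[c,-s],[s,c]])
    print(n,'top local', np.percentile(L,[0.5,1,50,99,99.5],axis=0).round(4).T)
    p=(W[:,:2]-r.x[:2])@np.array([[c,-s],[s,c]])
    q=p-[-.091,-.085]
    for lo,hi in((.048,.058),(.06,.071),(.128,.14),(.142,.152)):
        k=(np.hypot(*q.T)<.02)&(W[:,2]>lo)&(W[:,2]<hi);print(lo,k.sum(),q[k].mean(0).round(4),q[k].min(0).round(4),q[k].max(0).round(4))
    # front face edge (outer side face / front post) 
# yaw from jacobian of top front edge
E
python3 c.py
```

```text
pix fit [ 0.6703 -0.0967 -0.2226]
[[-0.42 -0.89]
 [-0.45 -0.37]
 [ 0.69 -0.34]
 [-0.21  0.36]
 [ 0.5   1.  ]
 [-0.18 -0.15]]
scene top local [[-0.075  -0.0745 -0.0071  0.0727  0.0738]
 [-0.0939 -0.0926  0.0039  0.0943  0.0949]]
0.048 23 [0.0079 0.001 ] [-0.0043 -0.0076] [0.0183 0.0063]
0.06 31 [ 0.0101 -0.0005] [-0.0038 -0.0093] [0.0194 0.0057]
0.128 41 [0.0078 0.0013] [-0.0062 -0.0073] [0.0184 0.0113]
0.142 30 [ 0.0095 -0.0003] [-0.0032 -0.009 ] [0.0184 0.0066]
side top local [[-0.0761 -0.0756 -0.0075  0.0712  0.0728]
 [-0.0937 -0.093   0.0094  0.0937  0.0944]]
0.048 29 [0.0053 0.0006] [-0.0062 -0.0073] [0.0182 0.0058]
0.06 27 [ 0.0099 -0.0009] [-0.0056 -0.0089] [0.018  0.0043]
0.128 36 [ 0.0067 -0.    ] [-0.0068 -0.0096] [0.0174 0.005 ]
0.142 24 [ 0.0095 -0.0011] [-0.0043 -0.0101] [0.0182 0.0043]
```

View pics/side_lock.png

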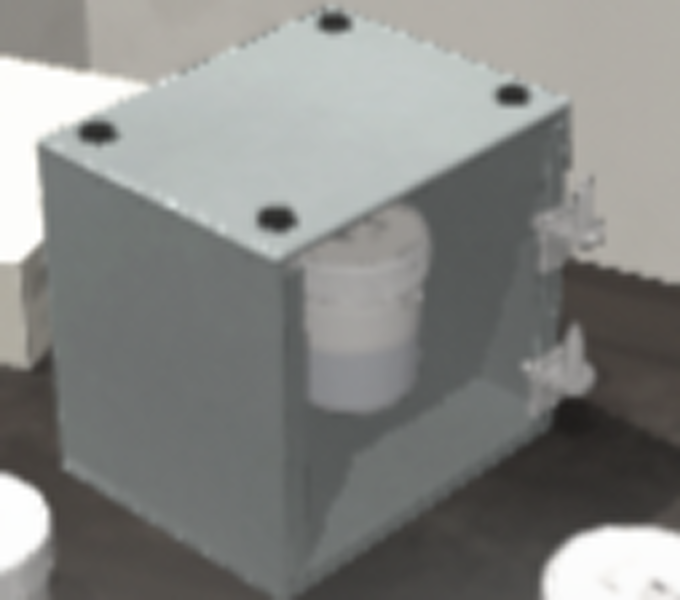

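```bash
cat > d.py <<'E'
from h import *
import pickle
from scipy.optimize import least_squares
exec(open('c.py').read().split("r=least")[0])
cd=pickle.load(open('side0.pkl','rb'))
# side: top corners + tips
z2=np.array([[40,147],[333,6],[570,100],[283,263],[587,180],[573,328]])/5.357+[229.5,127.5]
M2=M[[0,1,2,3,4,5]]
r=least_squares(lambda p:np.r_[(proj(cs,tf(p,M))-z).ravel(),(proj(cd,tf(p,M2))-z2).ravel()],[.67,-.1,-.2],loss='soft_l1')
print('both',r.x.round(4));print(r.fun.reshape(-1,2).round(2).tolist())
print('pin',tf(r.x,np.array([[-.091,-.085,.045]])).round(4))
r2=least_squares(lambda p:(proj(cd,tf(p,M2))-z2).ravel(),[.67,-.1,-.2]);print('side only',r2.x.round(4),'pin',tf(r2.x,np.array([[-.091,-.085,.045]])).round(4))
W=np.vstack([np.load(n+'_pts.npy') for n in('scene','side')])
# occupancy map
H={}
m=(W[:,0]>.15)&(W[:,0]<.7)&(W[:,1]>-.45)&(W[:,1]<.32)&(W[:,2]>.02)
P=W[m]
gx=np.arange(.69,.15,-.02)
for x in gx:
    row=''
    for y in np.arange(.3,-.45,-.02):
        k=(abs(P[:,0]-x)<.01)&(abs(P[:,1]-y)<.01);row+='%4d'%(P[k,2].max()*1000) if k.sum()>2 else '   .'
    print('%.2f'%x,row)
o=bot.get_obs();print(R.from_quat(o['orientation']).as_matrix().round(3))
E
python3 d.py
```

```text
both [ 0.6689 -0.0957 -0.2162]
[[-0.6, -0.23], [-0.71, -0.05], [0.83, -0.05], [0.07, 1.07], [0.69, 1.31], [0.0, 0.15], [-1.54, -1.42], [-0.34, -0.74], [1.12, -0.08], [-0.91, -0.33], [-0.1, -0.62], [0.51, -0.13]]
pin [[ 0.5618 -0.1592  0.045 ]]
side only [ 0.6672 -0.0938 -0.2041] pin [[ 0.5608 -0.1586  0.045 ]]
0.69    .   .  39   .   .   .   .  87  88  88  88  86   .   .   . 183 182 182 182 183 182 182 183 181 185 181   .   .   .   .   .   .   .   .   .   .   .   .
0.67    .   .  69  69   .   .   .  86  88  88  89   .   .   .   . 181 182 182 182 182 182 181 181 182 182 180   .   .   .   .   .   .   .   .   .   .   .   .
0.65    .   .  43  40   .   .   .   .   .   .   .   .   .   .   . 183 182 182 181 182 183 181 182 182 182 178   .   .   .   .   .   .   .   .   .   .   .   .
0.63    .   .   .   .   .   .   .   .   .   .   .   .   .   . 178 185 186 182 181 182 181 182 182 182 181   .   .   .   .   .   .   .   .   .   .   .   .   .
0.61    .   .   .   .   .   .   .   .   .   .   .   .   .   . 181 181 181 181 181 181 182 181 182 185 182   .   .   .   .   .   .   .   .   .   .   .   .   
[... 2850 characters left out ...]
    .   .   .   .   .   .   .   .   .   . 296 370 434 486 535 586 626 625   .   .   .   .   .   .   .   .   .   .   .   .   .   .   .   .   .   .   .   .
0.21    .   .   .   .   .   .   .   .   . 273 330 380 434 482 533 582 603   .   .   .   .   .   .   .   .   .   .   .   .   .   .   .   .   .   .   .   .   .
0.19    .   .   .   .   .   .   .   .   .   . 326 373 425 504 560 574 571   .   .   .   .   .   .   .   .   .   .   .   .   .   .   .   .   .   .   .   .   .
0.17    .   .   .   .   .   .   .   .   .   . 359 409 461 520 561 560   .   .   .   .   .   .   .   .   .   .   .   .   .   .   .   .   .   .   .   .   .   .
[[-0.968  0.     0.249]
 [-0.249  0.    -0.968]
 [-0.    -1.    -0.   ]]
```

```bash
cat >> h.py <<'E'
# last commanded pose is tracked approx by measured pose
def rel(target,yawz=None,Rt=None):
    """shift & rotvec in tool axes from measured pose; yawz: world yaw of tool z axis, tool y straight down"""
    o=bot.get_obs();Rm=R.from_quat(o['orientation'])
    d=Rm.inv().apply(np.array(target)-o['eef_pos'])
    rv=np.zeros(3)
    if yawz is not None:
        zc=np.array([np.cos(yawz),np.sin(yawz),0]);yc=np.array([0,0,-1.]);xc=np.cross(yc,zc)
        Rt=R.from_matrix(np.c_[xc,yc,zc]);rv=(Rm.inv()*Rt).as_rotvec()
    return d.round(4),rv.round(4)
E
python3 -c "
from h import *
print(rel([.29,-.13,.26],-1.506))"
```

```text
(array([-0.2484, -0.0414, -0.3518]), array([ 0.   ,  0.187, -0.   ]))
```

Call:
apply_moves --pt "0.06 -0.035 -0.006 -0.05 0 0.02 0" --pt "0.06 -0.07 -0.012 -0.1 0 0.04 0" --pt "0.06 -0.105 -0.018 -0.15 0 0.07 0" --pt "0.06 -0.14 -0.024 -0.2 0 0.1 0" --pt "0.06 -0.175 -0.03 -0.25 0 0.13 0" --pt "0.06 -0.21 -0.036 -0.3 0 0.16 0" --pt "0.06 -0.235 -0.04 -0.335 0 0.18 0" --pt "0.06 -0.248 -0.041 -0.352 0 0.187 0"

```text
clock: 2.8
eef_pos: [0.29, -0.1283, 0.2601]
orientation: [0.023, -0.707, 0.707, -0.024]
ft_force: [1.4, -0.4, -0.0]
finger_gap: 0.0602
```

```bash
python3 -c "
from h import *
o=bot.get_obs();print(o['eef_pos'],o['finger_gap'],o['q'])
print(rel([.436,.234,.24],-1.506))"
```

```text
[ 0.289985   -0.12828602  0.26011144] 0.06018167688471555 [-5.63804511e-01 -1.58969876e-01  2.11488627e+00  1.50551715e-04
  1.18438794e+00  9.40588176e-01]
(array([-0.1697,  0.0201, -0.3518]), array([-0.0006,  0.0016, -0.0011]))
```

Call:
apply_moves --pt "0.06 -0.024 0 -0.05 0 0 0" --pt "0.06 -0.048 0 -0.1 0 0 0" --pt "0.06 -0.072 0 -0.15 0 0 0" --pt "0.06 -0.096 0 -0.2 0 0 0" --pt "0.06 -0.12 0 -0.25 0 0 0" --pt "0.06 -0.145 0 -0.3 0 0 0" --pt "0.06 -0.162 0.01 -0.338 0 0 0" --pt "0.06 -0.17 0.01 -0.352 0 0.001 0"

```text
clock: 3.8
eef_pos: [0.4363, 0.2338, 0.2489]
orientation: [0.024, -0.707, 0.707, -0.023]
ft_force: [0.5, 0.4, 0.3]
finger_gap: 0.0601
```

```bash
python3 -c "
from h import *
import pickle
c=bot.camera('wrist');save('pics/w1.png',c);pickle.dump(c,open('w1.pkl','wb'))
W=cloud(c).reshape(-1,3);W=W[np.isfinite(W).all(1)]
l=W[(W[:,2]>.165)&(W[:,2]<.187)&(W[:,0]>.38)&(W[:,0]<.5)&(W[:,1]>.2)&(W[:,1]<.27)]
print(len(l),l.min(0),l.max(0),np.percentile(l,[2,98],axis=0)); 
print(cv2.minAreaRect(l[l[:,2]>.172][:,:2].astype(np.float32)))
p=W[(W[:,2]>.132)&(W[:,2]<.148)&(W[:,0]>.33)&(W[:,0]<.55)&(W[:,1]>.2)&(W[:,1]<.27)]
print(len(p),np.percentile(p,[0,2,98,100],axis=0)); print(cv2.fitLine(p[:,:2].astype(np.float32),cv2.DIST_HUBER,0,1e-4,1e-4).ravel())
o=bot.get_obs();print(o['eef_pos'],R.from_quat(o['orientation']).as_matrix().round(3))
"
```

```text
923 [0.41334813 0.22553029 0.16518973] [0.46298079 0.23958766 0.18168197] [[0.41543228 0.22650941 0.17133499]
 [0.46248401 0.23874123 0.18096954]]
((0.4382046163082123, 0.23271514475345612), (0.0494929663836956, 0.011286957189440727), 4.029427528381348)
802 [[0.36504052 0.22494196 0.13601721]
 [0.36743145 0.22591267 0.13719871]
 [0.51063144 0.23992584 0.14134816]
 [0.51244221 0.2407207  0.14737073]]
[0.9981078  0.06148823 0.4526323  0.23364799]
[0.43698207 0.23407024 0.24933931] [[-0.998 -0.     0.065]
 [-0.065  0.    -0.998]
 [ 0.    -1.    -0.   ]]
```

View pics/w1.png

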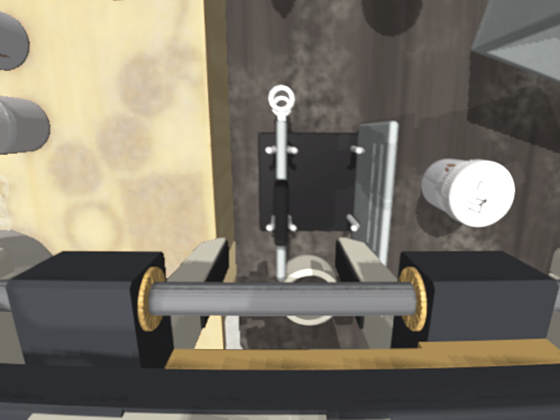

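The wrist view shows the lug (281,215) centred between the fingers and the knuckles at (282,100). I'll descend and grip.

Call:
apply_moves --pt "0.06 -0.001 0.02 0.001 0 0 0" --pt "0.06 -0.001 0.045 0.001 0 0 0" --pt "0.06 -0.001 0.07 0.001 0 0 0" --pt "0.06 -0.001 0.09 0.001 0 0 0" --pt "0.06 -0.001 0.1 0.001 0 0 0" --pt "0.06 -0.001 0.103 0.001 0 0 0" --pt "0.06 -0.001 0.103 0.001 0 0 0" --pt "0.03 -0.001 0.103 0.001 0 0 0"

```text
clock: 4.85
eef_pos: [0.4377, 0.2314, 0.1473]
orientation: [-0.022, 0.707, -0.707, 0.023]
ft_force: [1.2, 0.4, 0.4]
finger_gap: 0.0539
```

Call:
apply_moves --pt "0.0 0 0 0 0 0 0" --pt "0.0 0 0 0 0 0 0" --pt "0.0 0 0 0 0 0 0" --pt "0.0 0 0 0 0 0 0" --pt "0.0 0 0 0 0 0 0" --pt "0.0 0 0 0 0 0 0" --pt "0.0 0 0 0 0 0 0" --pt "0.0 0 0 0 0 0 0" --force 35

```text
clock: 5.85
eef_pos: [0.4375, 0.2315, 0.1466]
orientation: [-0.023, 0.707, -0.707, 0.023]
ft_force: [-0.1, 1.8, -1.6]
finger_gap: 0.0117
```

Call:
apply_moves --pt "0.0 0 -0.005 0 0 0 0" --pt "0.0 0 -0.02 0 0 0 0" --pt "0.0 0 -0.04 0 0 0 0" --pt "0.0 0 -0.06 0 0 0 0" --pt "0.0 0 -0.08 0 0 0 0" --pt "0.0 0 -0.1 0 0 0 0" --pt "0.0 0 -0.12 0 0 0 0" --pt "0.0 0 -0.13 0 0 0 0"

```text
clock: 6.85
eef_pos: [0.4376, 0.2311, 0.2783]
orientation: [0.022, -0.707, 0.707, -0.023]
ft_force: [-0.4, -0.3, -3.7]
finger_gap: 0.0116
```

```bash
python3 -c "
from h import *
import pickle
for n in ['wrist','scene','side']:
    c=bot.camera(n);save(f'pics/{n}2.png',c);pickle.dump(c,open(f'{n}2.pkl','wb'))
print(bot.get_obs()['eef_pos'],bot.get_obs()['ft_force'])
"
```

```text
[0.43741473 0.23122703 0.27684564] [-0.03265809 -0.08397841 -3.67139589]
```

View pics/scene2.png

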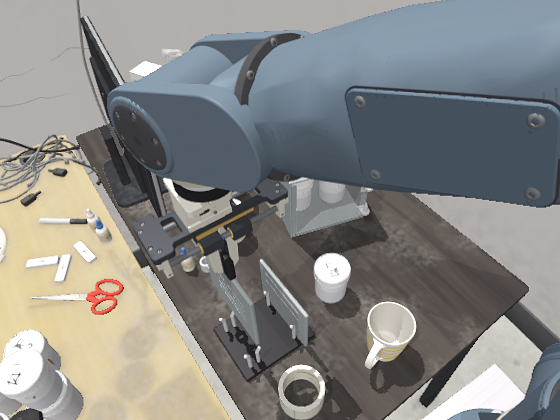

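View pics/wrist2.png

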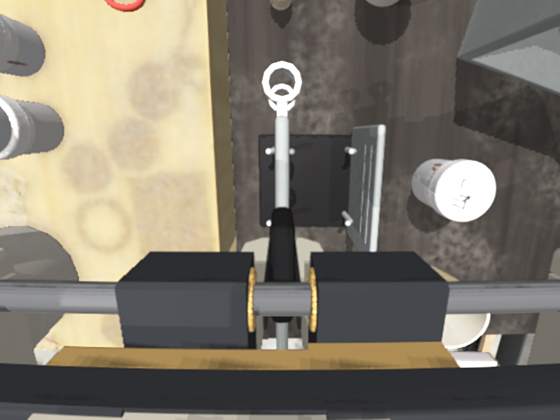

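View pics/side2.png

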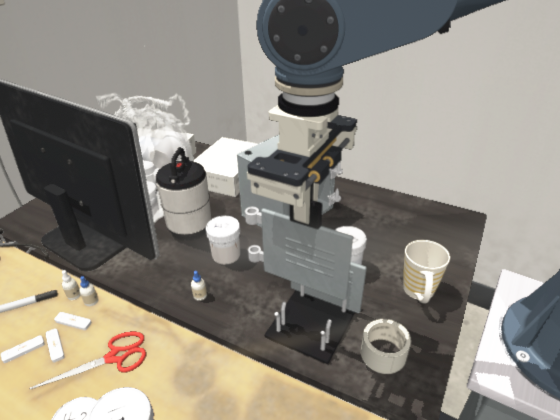

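```bash
cat > k.py <<'E'
from h import *
import pickle
def knuckle(c,box,o,plate=True):
    W=cloud(c);a,b,e,f=box;P=W[e:f,a:b].reshape(-1,3);P=P[np.isfinite(P).all(1)]
    Rm=R.from_quat(o['orientation']);T=Rm.inv().apply(P-o['eef_pos'])
    return P,T
if __name__=='__main__':
    o=bot.get_obs();c=pickle.load(open('wrist2.pkl','rb'))
    P,T=knuckle(c,(255,310,55,112),o)
    k=P[:,2]>.15
    print(np.histogram(P[k,2],bins=np.arange(.15,.3,.01)))
    h=T[(P[:,2]>.2)]
    print('hi pts',len(h),h.min(0).round(4),h.max(0).round(4))
    top=h[h[:,1]<np.percentile(h[:,1],60)]
    ring=top[(top[:,0]<np.percentile(top[:,0],70))]
    print(top.min(0).round(4),top.max(0).round(4),cv2.minEnclosingCircle(ring[:,[0,2]].astype(np.float32)))
    # circle fit in image (hole)
    P2,T2=knuckle(c,(262,302,110,330),o)
    t=T2[(T2[:,1]>.0)&(T2[:,1]<.02)&(abs(T2[:,2])<.02)]
    print('plate top',len(t),t.min(0).round(4),t.max(0).round(4),np.polyfit(t[:,0],t[:,2],1),np.polyfit(t[:,0],t[:,1],1))
    im=cv2.cvtColor(c['color'],cv2.COLOR_RGB2BGR)[45:145,230:340];cv2.imwrite('pics/w2k.png',cv2.resize(im,None,fx=6,fy=6,interpolation=cv2.INTER_CUBIC))
E
python3 k.py
```

```text
(array([  0,  22,  40, 162,   0,   0,   0,   0,   0,  84, 175, 753,   0,
         0]), array([0.15, 0.16, 0.17, 0.18, 0.19, 0.2 , 0.21, 0.22, 0.23, 0.24, 0.25,
       0.26, 0.27, 0.28, 0.29]))
hi pts 1012 [-0.1048  0.0129 -0.0098] [-0.0784  0.0353  0.0118]
[-0.1048  0.0129 -0.0098] [-0.0784  0.0161  0.0117] ((-0.09397758543491364, 0.000890432158485055), 0.010907188057899475)
plate top 1473 [-0.0791  0.     -0.0049] [0.0542 0.0176 0.0068] [0.00072205 0.0009645 ] [-0.01897608  0.00529694]
```

View pics/w2k.png

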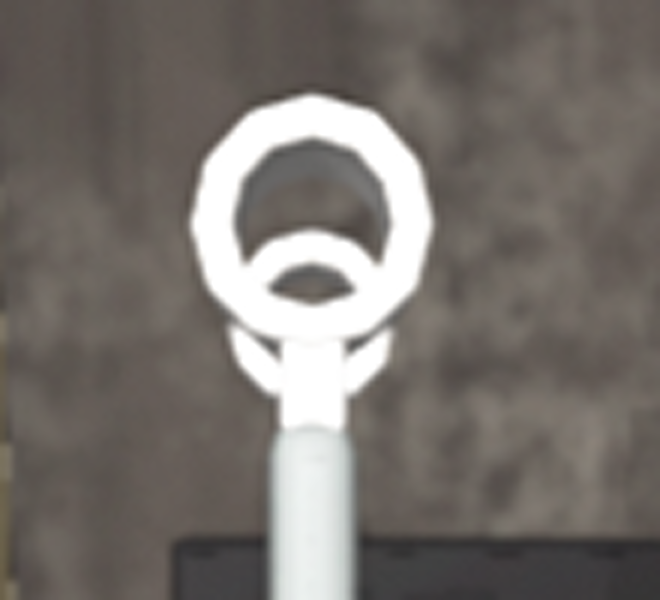

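Call:
apply_moves --pt "0.0 0.0 -0.02 0.015 0 0 0" --pt "0.0 0.005 -0.03 0.055 0 0 0" --pt "0.0 0.015 -0.03 0.115 0 0 0" --pt "0.0 0.025 -0.03 0.175 0 0 0" --pt "0.0 0.035 -0.03 0.235 0 0 0" --pt "0.0 0.045 -0.03 0.295 0 0 0" --pt "0.0 0.053 -0.03 0.35 0 0 0" --pt "0.0 0.056 -0.03 0.385 0 0 0"

```text
clock: 8.0
eef_pos: [0.4051, -0.1585, 0.3059]
orientation: [-0.022, 0.707, -0.707, 0.021]
ft_force: [0.9, 0.7, -3.7]
finger_gap: 0.0121
```

```bash
python3 -c "
from h import *
import pickle
c=bot.camera('wrist');save('pics/wrist3.png',c);o=bot.get_obs();pickle.dump((c,o),open('wrist3.pkl','wb'))
c2=bot.camera('scene');save('pics/scene3.png',c2)
print(o['eef_pos'],o['ft_force'])
cam=-cv2.Rodrigues(np.array(c['rvec'],float))[0].T@np.array(c['tvec']).ravel()
Rm=R.from_quat(o['orientation']);print('cam in tool',Rm.inv().apply(cam-o['eef_pos']).round(3))
"
```

```text
[ 0.40538009 -0.16106922  0.30586011] [-0.33588127 -2.80526533 -4.1628359 ]
cam in tool [-0.066 -0.166 -0.001]
```

View pics/wrist3.png

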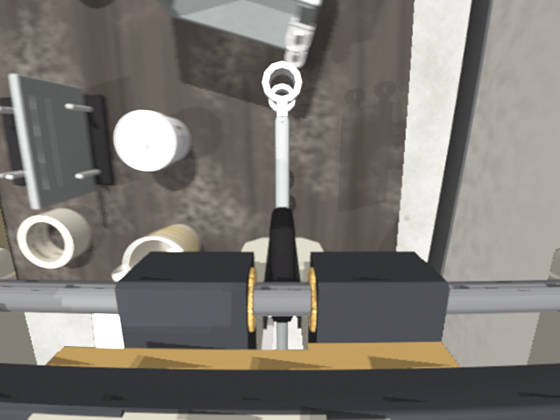

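View pics/scene3.png

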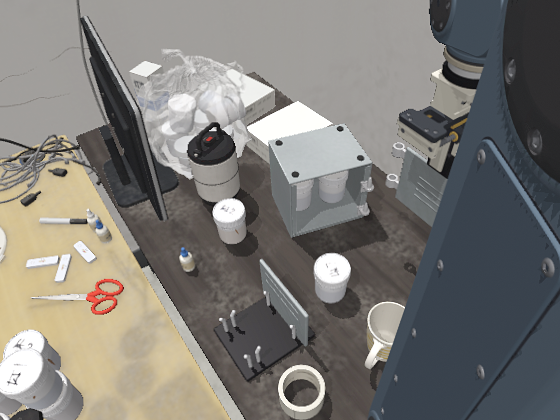

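Call:
apply_moves --pt "0.0 0 0.015 0 0 0 0" --pt "0.0 0 0.03 0 0 0 0" --pt "0.0 0 0.05 0 0 0 0" --pt "0.0 0 0.07 0 0 0 0" --pt "0.0 0 0.088 0 0 0 0" --pt "0.0 0 0.1 0 0 0 0" --pt "0.0 0 0.106 0 0 0 0" --pt "0.0 0 0.106 0 0 0 0"

```text
clock: 9.1
eef_pos: [0.4061, -0.1562, 0.2004]
orientation: [-0.023, 0.707, -0.707, 0.023]
ft_force: [0.0, -0.3, -2.9]
finger_gap: 0.0114
```

```bash
python3 -c "
from h import *
import pickle
c=bot.camera('wrist');save('pics/wrist4.png',c);o=bot.get_obs();pickle.dump((c,o),open('wrist4.pkl','wb'))
c2=bot.camera('scene');save('pics/scene4.png',c2);pickle.dump(c2,open('scene4.pkl','wb'))
c2=bot.camera('side');save('pics/side4.png',c2);pickle.dump(c2,open('side4.pkl','wb'))
print(o['eef_pos'],o['ft_force'])
im=cv2.cvtColor(c['color'],cv2.COLOR_RGB2BGR)[0:120,220:360];cv2.imwrite('pics/w4k.png',cv2.resize(im,None,fx=5,fy=5,interpolation=cv2.INTER_CUBIC))
"
```

```text
[ 0.40626359 -0.15635343  0.20084719] [ 0.35789593 -1.07601782 -3.19279593]
```

View pics/w4k.png

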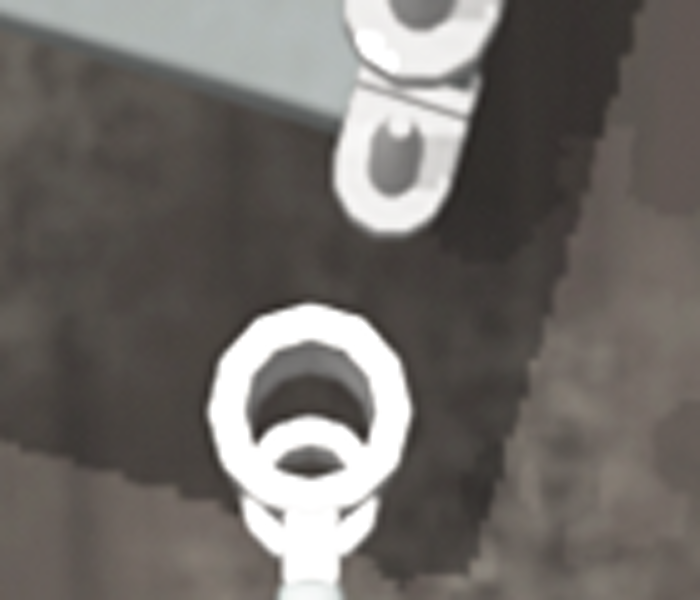

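View pics/side4.png

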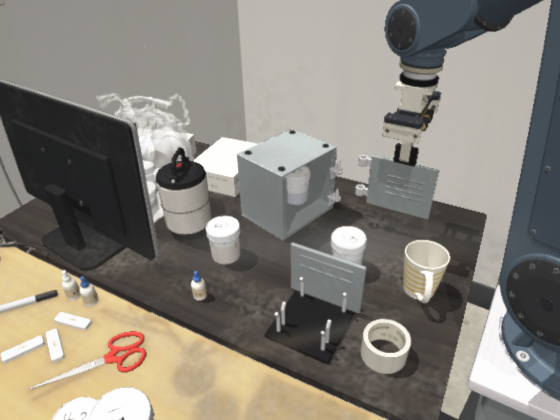

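View pics/scene4.png

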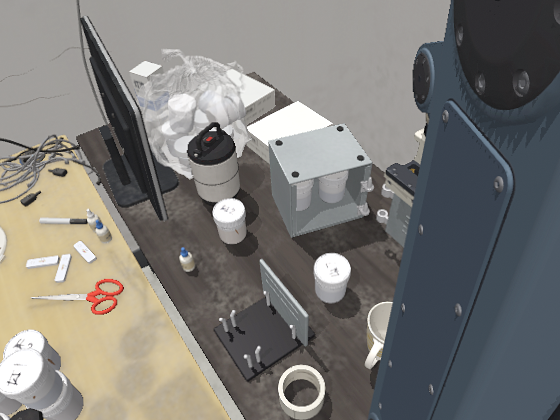

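```bash
cat > ray.py <<'E'
from h import *
import pickle
def hit(c,px,z):
    n=cv2.undistortPoints(np.array(px,float).reshape(1,1,2),np.array(c['camera_matrix'],float),np.array([c['k1'],0,0,0,0],float)).ravel()
    Rm=cv2.Rodrigues(np.array(c['rvec'],float))[0];C=-Rm.T@np.array(c['tvec']).ravel();d=Rm.T@np.r_[n,1]
    return C+d*(z-C[2])/d[2]
E
python3 - <<'E'
from ray import *
c,o=pickle.load(open('wrist4.pkl','rb'))
f=lambda u,v:(219.5+u/5+.0,-.5+v/5+.1)
tz=o['eef_pos'][2]
for nm,u,v,z in[('lowbracket ctr',393,178,.045),('low tip',400,127,.071),('upbracket ctr',422,5,.125),('upk top',310,409,tz-.0166),('lowk top far edge',310,415,tz-.0966),('lowbracket near edge',390,237,.045),('upbr near edge',420,83,.125)]:
    w=hit(c,f(u,v),z);print(nm,w.round(4))
P=cloud(c)
for nm,u,v in[('ring',310,325),('ring',390,409),('br',392,222),('upbr',420,70),('lring',310,430)]:
    a=f(u,v);print(nm,P[round(a[1]),round(a[0])].round(4))
W=P.reshape(-1,3)
k=(abs(W[:,2]-.045)<.004)&(W[:,0]>.53)&(W[:,0]<.59)&(abs(W[:,1]+.16)<.03);q=W[k];print('bracket pts',len(q),q.min(0).round(4),q.max(0).round(4))
k=(abs(W[:,2]-.125)<.005)&(W[:,0]>.53)&(W[:,0]<.59)&(abs(W[:,1]+.16)<.03);q=W[k];print('upbracket pts',len(q),q.min(0).round(4),q.max(0).round(4))
Rm=R.from_quat(o['orientation'])
print('hinge from tool',(o['eef_pos']+Rm.apply([-.094,.0166,.0009])).round(4))
E
```

```text
lowbracket ctr [ 0.5632 -0.1626  0.045 ]
low tip [ 0.5641 -0.1624  0.071 ]
upbracket ctr [ 0.5632 -0.1626  0.125 ]
upk top [ 0.4997 -0.1511  0.1842]
lowk top far edge [ 0.511  -0.1503  0.1042]
lowbracket near edge [ 0.5528 -0.1628  0.045 ]
upbr near edge [ 0.5532 -0.1631  0.125 ]
ring [ 0.5085 -0.1508  0.1826]
ring [ 0.5007 -0.1601  0.1831]
br [ 0.5552 -0.1631  0.046 ]
upbr [ 0.5548 -0.1633  0.1245]
lring [ 0.5085 -0.1509  0.1041]
bracket pts 543 [ 0.5532 -0.1773  0.0411] [ 0.5832 -0.1519  0.049 ]
upbracket pts 414 [ 0.5536 -0.1732  0.12  ] [ 0.5647 -0.1522  0.1298]
hinge from tool [ 0.5001 -0.1512  0.1843]
```

Call:
apply_moves --pt "0.0 -0.002 0 0.003 0 0 0" --pt "0.0 -0.008 0 0.008 0 0 0" --pt "0.0 -0.016 0 0.013 0 0 0" --pt "0.0 -0.025 0 0.0155 0 0 0" --pt "0.0 -0.034 0 0.0155 0 0 0" --pt "0.0 -0.04 0 0.0155 0 0 0" --pt "0.0 -0.042 0 0.0155 0 0 0" --pt "0.0 -0.042 0 0.0155 0 0 0"

```text
clock: 10.25
eef_pos: [0.4489, -0.1691, 0.2006]
orientation: [-0.023, 0.707, -0.707, 0.023]
ft_force: [0.1, 0.5, -3.8]
finger_gap: 0.0118
```

```bash
python3 -c "
from h import *
import pickle
c=bot.camera('wrist');save('pics/wrist5.png',c);o=bot.get_obs();pickle.dump((c,o),open('wrist5.pkl','wb'))
print(o['eef_pos'],o['ft_force'])
im=cv2.cvtColor(c['color'],cv2.COLOR_RGB2BGR)[0:120,220:360];cv2.imwrite('pics/w5k.png',cv2.resize(im,None,fx=5,fy=5,interpolation=cv2.INTER_CUBIC))
"
```

```text
[ 0.44887932 -0.16910294  0.20060349] [-0.8385708  -0.11433605 -4.06569367]
```

View pics/w5k.png

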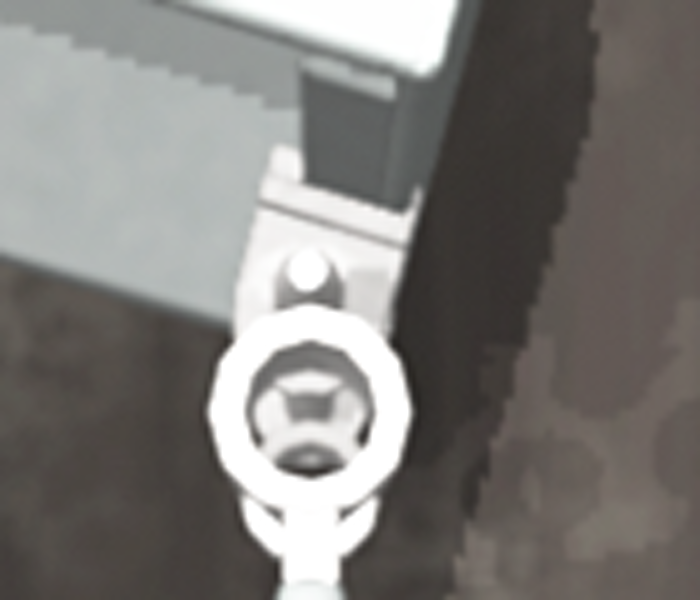

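```bash
python3 - <<'E'
from ray import *
c,o=pickle.load(open('wrist5.pkl','rb'))
f=lambda u,v:(219.6+u/5,-.4+v/5)
tz=o['eef_pos'][2]
Rm=R.from_quat(o['orientation'])
t=hit(c,f(308,270),.151);k=hit(c,f(310,409),tz-.0166)
t2=hit(c,f(310,478),.045) 
print('tip',t.round(4),'k',k.round(4),'low?',t2.round(4));print('delta tool',Rm.inv().apply(t-k).round(4))
E
```

```text
tip [ 0.5645 -0.1624  0.151 ] k [ 0.5427 -0.164   0.184 ] low? [ 0.5511 -0.1635  0.045 ]
delta tool [-0.0219  0.033  -0.0002]
```

The upper tip (308,270 in the crop) is centred sideways on the ring (310,409), with about 21 mm left to go forward.

Call:
apply_moves --pt "0.0 -0.003 0 0 0 0 0" --pt "0.0 -0.007 0 0 0 0 0" --pt "0.0 -0.012 0 0 0 0 0" --pt "0.0 -0.017 0 0 0 0 0" --pt "0.0 -0.02 0 0 0 0 0" --pt "0.0 -0.021 0 0 0 0 0" --pt "0.0 -0.021 0 0 0 0 0" --pt "0.0 -0.021 0 0 0 0 0"

```text
clock: 11.3
eef_pos: [0.4699, -0.1679, 0.2006]
orientation: [0.023, -0.707, 0.707, -0.023]
ft_force: [-0.2, -0.2, -3.3]
finger_gap: 0.0117
```

```bash
cat > look.py <<'E'
import sys
from ray import *
i=sys.argv[1]
c=bot.camera('wrist');o=bot.get_obs();pickle.dump((c,o),open(f'wrist{i}.pkl','wb'))
print(o['eef_pos'],o['ft_force'],o['ft_torque'],o['clock'])
im=cv2.cvtColor(c['color'],cv2.COLOR_RGB2BGR)[0:120,220:360];cv2.imwrite(f'pics/w{i}k.png',cv2.resize(im,None,fx=5,fy=5,interpolation=cv2.INTER_CUBIC))
E
python3 look.py 6
```

```text
[ 0.46987222 -0.16787022  0.20065015] [ 0.34161048 -0.74878005 -4.01786687] [ 0.01937353  0.03185194 -0.06730284] 11.35
```

View pics/w6k.png

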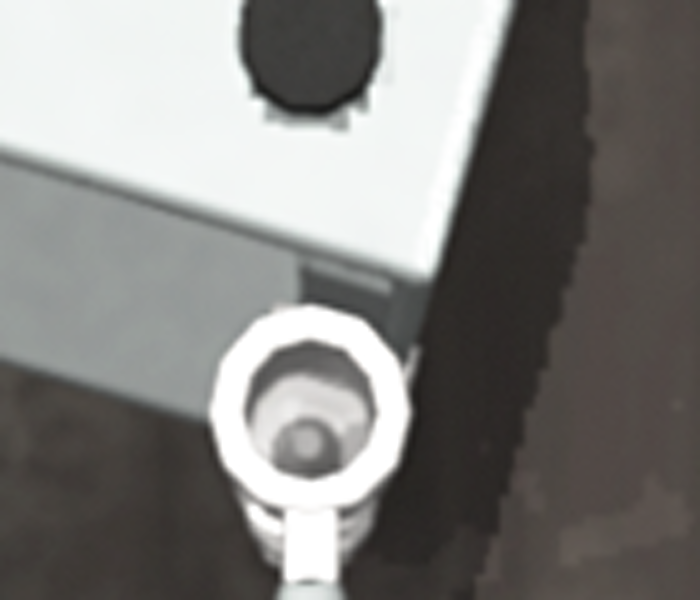

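```bash
python3 - <<'E'
from ray import *
c,o=pickle.load(open('wrist6.pkl','rb'))
f=lambda u,v:(219.6+u/5,-.4+v/5)
tz=o['eef_pos'][2];Rm=R.from_quat(o['orientation'])
t=hit(c,f(307,440),.151);k=hit(c,f(310,408),tz-.0166)
print('tip',t.round(4),'k',k.round(4));print('delta tool',Rm.inv().apply(t-k).round(4))
E
```

```text
tip [ 0.5648 -0.1624  0.151 ] k [ 0.5637 -0.1628  0.1841]
delta tool [-0.0011  0.0331 -0.0004]
```

Call:
apply_moves --pt "0.0 -0.0007 0.002 0 0 0 0" --pt "0.0 -0.0007 0.006 0 0 0 0" --pt "0.0 -0.0007 0.01 0 0 0 0" --pt "0.0 -0.0007 0.014 0 0 0 0" --pt "0.0 -0.0007 0.018 0 0 0 0" --pt "0.0 -0.0007 0.022 0 0 0 0" --pt "0.0 -0.0007 0.025 0 0 0 0" --pt "0.0 -0.0007 0.025 0 0 0 0"

```text
clock: 12.35
eef_pos: [0.4706, -0.1678, 0.1754]
orientation: [-0.023, 0.707, -0.707, 0.022]
ft_force: [1.4, 0.7, -3.7]
finger_gap: 0.0116
```

```bash
python3 look.py 7
```

```text
[ 0.47067802 -0.16781783  0.17561233] [-0.02934825  0.18807004 -3.36393201] [-0.02741465 -0.01266644  0.04062653] 12.4
```

View pics/w7k.png

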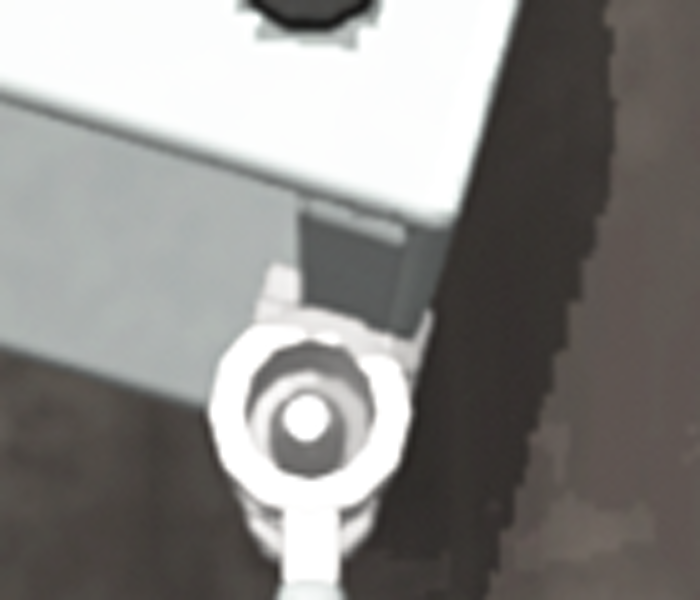

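The pin tip (305,415) is centred in the hole and contact force is near zero. I'll go on down in small steps to contact.

Call:
apply_moves --pt "0.0 0 0.002 0 0 0 0" --pt "0.0 0 0.004 0 0 0 0" --pt "0.0 0 0.006 0 0 0 0" --pt "0.0 0 0.008 0 0 0 0" --pt "0.0 0 0.01 0 0 0 0" --pt "0.0 0 0.0115 0 0 0 0" --pt "0.0 0 0.0125 0 0 0 0" --pt "0.0 0 0.0125 0 0 0 0"

```text
clock: 13.4
eef_pos: [0.4706, -0.1678, 0.1631]
orientation: [-0.023, 0.707, -0.707, 0.023]
ft_force: [0.7, 0.1, -4.1]
finger_gap: 0.0116
```

```bash
python3 look.py 8
```

```text
[ 0.4706991  -0.16782762  0.16315608] [-0.09558887  0.29592587 -4.0836171 ] [-0.03390093  0.00706106  0.00947778] 13.45
```

View pics/w8k.png

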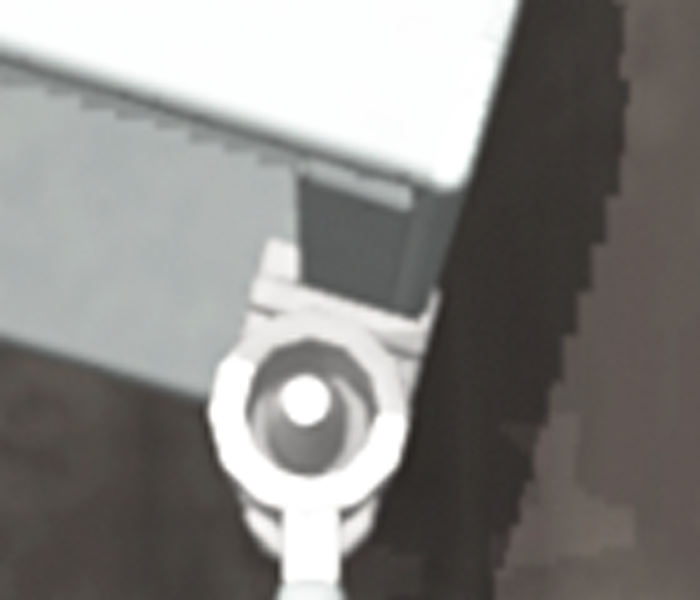

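Call:
apply_moves --pt "0.0 0 0.0005 0 0 0 0" --pt "0.0 0 0.001 0 0 0 0" --pt "0.0 0 0.0015 0 0 0 0" --pt "0.0 0 0.002 0 0 0 0" --pt "0.0 0 0.002 0 0 0 0" --pt "0.0 0 0.002 0 0 0 0" --pt "0.0 0 0.002 0 0 0 0" --pt "0.0 0 0.002 0 0 0 0"

```text
clock: 14.45
eef_pos: [0.4706, -0.1679, 0.1615]
orientation: [0.023, -0.707, 0.707, -0.023]
ft_force: [-4.7, -0.6, 5.8]
finger_gap: 0.0116
```

Seating contact: the vertical force went from about -4 N to +5.8 N at the expected height. Releasing.

Call:
apply_moves --pt "0.014 0 0 0 0 0 0" --pt "0.018 0 0 0 0 0 0" --pt "0.022 0 0 0 0 0 0" --pt "0.03 0 0 0 0 0 0" --pt "0.04 0 0 0 0 0 0" --pt "0.05 0 0 0 0 0 0" --pt "0.05 0 0 0 0 0 0" --pt "0.05 0 0 0 0 0 0"

```text
clock: 15.45
eef_pos: [0.4706, -0.1678, 0.1611]
orientation: [-0.023, 0.707, -0.707, 0.023]
ft_force: [-0.3, 0.0, 0.3]
finger_gap: 0.0498
```

```bash
python3 look.py 9; python3 -c "
from h import *
import pickle
for n in ['scene','side']:
    c=bot.camera(n);save(f'pics/{n}9.png',c);pickle.dump(c,open(f'{n}9.pkl','wb'))
c,o=pickle.load(open('wrist9.pkl','rb'));save('pics/w9.png',c)"
```

```text
[ 0.47064646 -0.16780345  0.1611298 ] [-0.65698418  0.37924527 -0.36742273] [ 0.03199067  0.00358682 -0.03644842] 15.5
```

View pics/w9.png

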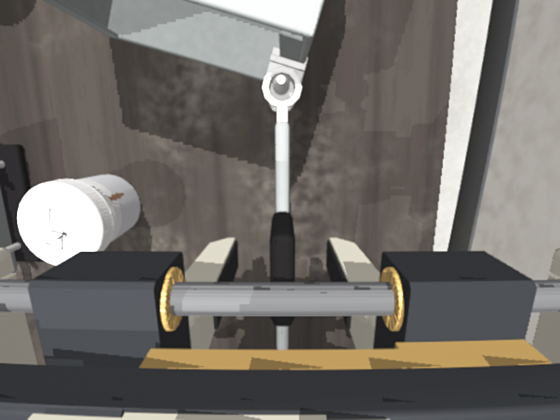

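View pics/side9.png

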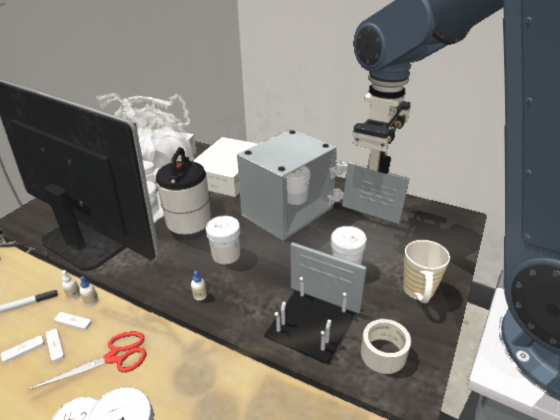

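The door stands free on its pins between the open fingers (plate at (283,170), pin through the ring at (282,83)). I'll retract straight up.

Call:
apply_moves --pt "0.05 0 -0.005 0 0 0 0" --pt "0.05 0 -0.015 0 0 0 0" --pt "0.05 0 -0.03 0 0 0 0" --pt "0.05 0 -0.05 0 0 0 0" --pt "0.05 0 -0.075 0 0 0 0" --pt "0.05 0 -0.1 0 0 0 0" --pt "0.05 0 -0.115 0 0 0 0" --pt "0.05 0 -0.12 0 0 0 0"

```text
clock: 16.6
eef_pos: [0.4708, -0.1679, 0.2821]
orientation: [0.022, -0.707, 0.707, -0.023]
ft_force: [-0.7, -1.3, -0.6]
finger_gap: 0.0501
```

```bash
python3 look.py 10; python3 -c "
from ray import *
c,o=pickle.load(open('wrist10.pkl','rb'));save('pics/w10.png',c)
c2=bot.camera('side');im=cv2.cvtColor(c2['color'],cv2.COLOR_RGB2BGR)[120:240,300:440];cv2.imwrite('pics/side10.png',cv2.resize(im,None,fx=5,fy=5,interpolation=cv2.INTER_CUBIC))
W=cloud(c).reshape(-1,3);W=W[np.isfinite(W).all(1)]
b=(W[:,1]>-.2)&(W[:,1]<-.13)
l=W[b&(W[:,0]>.43)&(W[:,0]<.51)&(W[:,2]>.185)];print('lug',np.percentile(l,[2,50,98],axis=0).round(4))
p=W[b&(W[:,0]>.38)&(W[:,0]<.55)&(W[:,2]>.148)&(W[:,2]<.162)];print('plate top',len(p),p.min(0).round(4),p.max(0).round(4),np.polyfit(p[:,0],p[:,1],1),np.polyfit(p[:,0],p[:,2],1),np.median(p[:,2]))
k=W[b&(W[:,0]>.553)&(W[:,0]<.58)&(W[:,2]>.135)&(W[:,2]<.149)];print('knuckle top',len(k),np.median(k[:,2]),k.min(0),k.max(0))
"
```

```text
[ 0.47079761 -0.16785821  0.2819843 ] [-0.25874116  0.14853635  1.10255191] [-0.02061915  0.01940763  0.03423016] 16.65
lug [[ 0.4678 -0.1989  0.2864]
 [ 0.4945 -0.1644  0.3902]
 [ 0.5084 -0.1311  0.4066]]
plate top 607 [ 0.3978 -0.1765  0.148 ] [ 0.5427 -0.1603  0.1617] [ 0.06504156 -0.19936116] [0.03588325 0.13433028] 0.15240619099690672
knuckle top 310 0.14486525353486784 [ 0.55300241 -0.17537336  0.13523917] [ 0.57987048 -0.15233954  0.14886459]
```

View pics/w10.png

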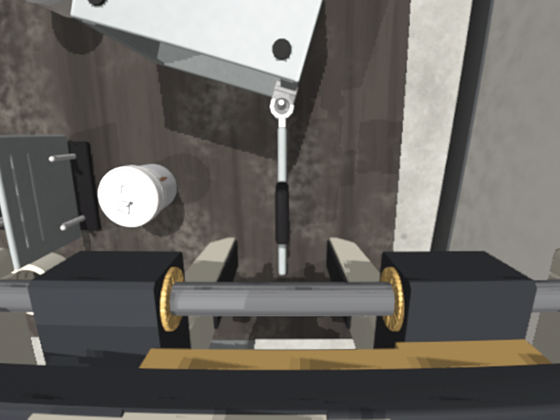

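View pics/side10.png

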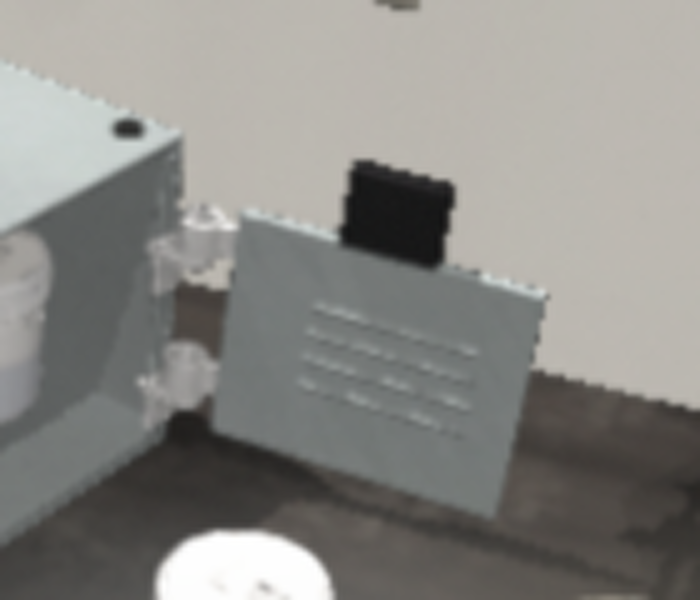

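```bash
python3 -c "
from ray import *
c=bot.camera('wrist')
W=cloud(c).reshape(-1,3);W=W[np.isfinite(W).all(1)]
p=W[(W[:,1]>-.2)&(W[:,1]<-.13)&(W[:,0]>.38)&(W[:,0]<.55)&(W[:,2]>.148)&(W[:,2]<.162)];print(np.polyfit(p[:,0],p[:,1],1),np.polyfit(p[:,0],p[:,2],1))
print(bot.get_obs()['qvel'].round(4))
print(bot.job_done())"
```

```text
[ 0.06438269 -0.19901306] [0.03710367 0.13376561]
[ 0.0001  0.0097  0.0067  0.0004 -0.0034 -0.    ]
the job is handed in; nothing more can be done
None
```

The door is hanging on both pins, released, and I handed the job in at about 17 s of the 48 s allowed; no verdict was reported.

I gripped the lug, lifted the door out of the rack and carried it high over the jar. I brought the knuckles in from the front above the pins, lowered until they touched the brackets, let go and pulled straight up.

**Last checks:**
- **Seating:** the upper knuckle's top measured 0.145 m, exactly its fully seated height. The pin shows through the upper knuckle's hole. I did not measure the lower knuckle's seat; it follows from the rigid door, and the side picture agrees.
- **Tilt:** the plate sags about 0.037 rad, within the 0.12 limit and about what the play on the pins allows.
- **At rest:** two looks about 0.05 s apart agreed within measuring noise, and the gripper was about 10 cm clear of the lug.
- **Other things:** the spare shelf plate and the jars look undisturbed in the pictures. I did not re-measure their positions.

The cameras disagreed on the pin position: the fixed ones put it about 3.5 mm from where the wrist camera did. I used the wrist camera's knuckle-to-pin offset, and the knuckles went on without any side force.

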